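# Open the solvent-vapour filter on the pottery conservation bench

### The arm

A 6-joint arm with a two-finger parallel gripper is mounted at the origin on the work surface. World frame = base frame: x ahead of the robot, y to its left, z up, the work surface at z = 0. Lengths are in m, angles in rad, forces in N, time in s.
With the tool pointing down it reaches from about 0.25 to 0.725 m from the base axis. Payload 4 kg.
Tool frame: the origin (TCP) lies midway between the tips of the shut fingers; the grasp point (between the pads) lies 19 mm behind it; z points along the fingers, y is the line along which they close (so a half turn about z gives the same grasp; the last joint's range is limited). The gripper opens to 85 mm and grips with 20 to 120 N. Pads are 22 mm wide; open, the fingers measure 114 mm over their backs; the gripper's body (76 mm by 85 mm) begins 54 mm behind the grasp point. The pads swing forward as they close: fully open they stand 13 mm farther back than shut.
Start: joints at [1.29, 0.241, 0.005, 1.335, 0, 1.571], TCP at [0.139, 0.48, 0.231] pointing down, gripper open.
Joint ranges: [-2.72, 2.72], [-1.05, 1.87], [-1.09, 1.28], [-1.99, 2.15], [-1.42, 1.44], [-3.14, 3.14]. Speed limits (rad/s): [2.79, 2.79, 3.14, 3.14, 3.14, 3.14].

### API

Orientations are given as a unit quaternion [x, y, z, w].
In Python, from workcell import status, camera, get_calibration, ticket gives the robot as it stands.
- The arm moves only by the shell command python3 -m creep 'ROWS' [OPENING]. ROWS is JSON, a list of rows, each a list of 6 numbers: the shift along the world's x, y, z in cm, then the turn, a rotation vector about the world's x, y, z in degrees. A call has 1 to 8 rows; each row shifts and turns the commanded pose from where the row before left it; what a row does not reach is not made up. A row lasts 1/10 s, in which the tool goes at most 50 mm and 8.59 degrees, less where a joint would pass 70% of its speed; a pose out of reach is approached as far as the arm can. A call is refused whole if a number of a shift passes 5 or a number of a turn 8.59, either way. A call with a gripper value outside its range is refused whole. OPENING is the opening, from -1 (shut) to 1 (fully open), so that 0 is half open, set as the call begins (- or left out, the last holds). The fingers move at their own pace and stop on an object; the grip force is fixed at half the most. Time passes only in rows, so rows that do not move let the fingers close. It gives the time, the measured TCP pose, the force, the opening and the grip force at its end, in the units of the state.
- status.get_obs(): the state, without advancing time (a new reading comes with each control period).
- camera(name): name is "side" or "top"; returns the picture (400x640x3 uint8, red, green, blue); there is no depth.
- get_calibration(name): a dict with "fx", "fy", "cx", "cy" (pixels), "rvec" (rotation vector, rad) and "tvec" (3), from world to camera coordinates, as OpenCV has them. Camera axes: x right, y down, z forward; pixel columns grow to the right and rows downward; lengths in m; the calibration is good to about 2 mm. A picture is of the moment at which its call begins. get_calibration takes no time and is no camera call.
- ticket.job_done(): hands the job in; it is judged then, once.
The state is a dict: "clock": time; "joint_pos": joint angles; "joint_vel": joint speeds; "tau": joint torques, N m; "eef_pos": TCP position; "tool_rot": TCP orientation; "ft_force": force on the tool from outside, world axes, zero at the start; "ft_torque": the same for the moment, N m; "grip_width": finger opening in m; "grasp_force": force on a finger pad.
Only numpy, scipy, OpenCV 4.12 (cv2) and the standard library are available. Lean on these libraries where they do the work, as an engineer would, in place of code of your own. Each camera call takes 0.05 s, during which the arm holds its last target. There are 200 camera calls.

### The job

Open the orange solvent filter for a cartridge change: press its bayonet cover firmly down against its spring, then keep it pressed and twist it a quarter turn anticlockwise to free it from its lugs, then lift it off. Set it down flat, handle up, in the steel tray without dropping it, let go, and leave the blue filter cover alone.

Things in the scene. Friction and masses are not known exactly. Their poses are not given: they have to be found in the camera images.
- orange_cover: Loose orange bayonet cover, 0.16 kg. Origin: centre of its underside, z up, x along its grip bar. Round hub 72 mm wide up to z = 38; on it an upright bar 66 mm (x) by 16 mm (y), z = 38 to 72 mm, white stripe on top. At its foot two steel lugs (+x and -x) reach 54 mm out. Pushed up by a spring: 4 N locked, 10 N pressed 15 mm (bottom). A half turn makes no difference to it.
- orange_canister: Grey canister fixed on the bench, orange band, 132 mm wide, collar top z = 85 mm. Origin: centre of its underside. Locked cover: underside at z = 65 mm, x axes parallel (red marks), 5 mm side play, lugs in pockets 7 mm deep. Press the cover 8 to 14 mm down from there, hold it down, turn it anticlockwise from above: at 65 to 97 degrees (best 81, green marks) it lifts out. End stop at 100.
- tray: Open square steel tray fixed on the bench, 190 x 190 mm outside, 18 mm high, walls and floor 5 mm thick. Origin: centre of its underside, z up; the inner floor is at z = 5 mm.
- blue_cover: Blue cover, the same size and shape as the orange one, locked on its own blue-banded canister of the same build. Origin: centre of its underside. To be left alone.
Things that resemble listed ones, but are neither listed nor needed, are in the scene too. Several things have the shape of the orange_cover; the one meant has the colours described above.

How it is judged:
On the way, in this order (a step that is already met when the one before it is completed fails the run):
1. the orange cover is pressed down in its canister, more than 6 mm below its locked height and not yet turned more than 11 degrees (angle between the x axis of orange_cover and the x axis of orange_canister, either way round below 0.2 rad and z of orange_cover in the frame of orange_canister between 0.04 and 0.059 m and horizontal distance between orange_cover and orange_canister below 0.015 m), for 0.1 s.
2. still in the canister, the orange cover is turned more than 55 degrees from its locked position (angle between the x axis of orange_cover and the x axis of orange_canister, either way round above 0.96 rad and z of orange_cover in the frame of orange_canister between 0.04 and 0.08 m and horizontal distance between orange_cover and orange_canister below 0.015 m), for 0.05 s.
3. the orange cover is brought down to the tray's floor (within 10 mm) while still held (horizontal distance between orange_cover and tray below 0.06 m and z of orange_cover in the frame of tray below 0.015 m and contact force between the fingers and orange_cover above 0.5 N), for 0.05 s.
At the end, for the whole second after the job is handed in: The orange cover lies flat on the tray's floor (centre within 60 mm of the tray's centre, underside 2 to 10 mm above the tray's underside, tilt under 7 degrees), handle up and at rest; the blue cover is within 8 mm of where it was (horizontal distance between orange_cover and tray below 0.06 m and z of orange_cover in the frame of tray between 0.002 and 0.01 m and angle between orange_cover's own z axis and vertical below 0.12 rad and linear speed of orange_cover below 0.02 m/s and angular speed of orange_cover below 0.2 rad/s and distance of blue_cover from where it was at the start of the episode below 0.008 m); the robot touches nothing.
It fails at once if the blue cover is moved by more than 8 mm (distance of blue_cover from where it was at the start of the episode above 0.008 m).
It also fails if it takes over 40 s, if anything falls off the work surface, if the arm or the gripper's body presses on something with over 40 N, if the wrist force passes 120 N, or if a joint passes its speed limit or range.

## Working session

There is one attempt and no reset: what is moved stays moved. The work goes in short steps, Python scripts to look and compute and a shell command to move; the robot and the scene stay as the last step left them, time stands still between calls to the robot, and variables do not carry over. Pictures are saved under pics/ and viewed, at most 10 in all, crops included, and the job is handed in when it is done.

```bash
mkdir -p pics; ls; python3 - <<'E'
from workcell import status,camera,get_calibration
import cv2
for n in("top","side"):
    cv2.imwrite(f"pics/{n}0.png",camera(n)[:,:,::-1]); print(n,get_calibration(n))
print(status.get_obs())
E
```

```text
pics
top {'fx': 372.69039658355643, 'fy': 372.69039658355643, 'cx': 325.7182529037606, 'cy': 197.6411170567092, 'rvec': array([ 2.13367838, -2.15039833,  0.22490183]), 'tvec': array([-0.11332863,  0.51131332,  0.90639801])}
side {'fx': 455.137447303544, 'fy': 455.137447303544, 'cx': 323.30217645049197, 'cy': 199.641538907642, 'rvec': array([ 2.30457055, -0.80186486,  0.29044581]), 'tvec': array([-0.44153198,  0.19744669,  0.94752166])}
{'clock': 0.1, 'joint_pos': array([ 1.29003004e+00,  2.41326682e-01,  3.88113922e-03,  1.33521817e+00,
       -1.87629595e-05,  1.57077526e+00]), 'joint_vel': array([ 0.00056244, -0.00165665,  0.0042114 ,  0.0006671 , -0.00090264,
        0.00152397]), 'tau': array([-3.46801298e-04, -3.73137081e+01,  2.53010184e+01,  1.08383151e-02,
       -1.35660503e-05, -5.16565990e-06]), 'eef_pos': array([0.13839572, 0.47988   , 0.23051593]), 'tool_rot': array([ 1.39912002e-01,  9.90163502e-01, -9.25818092e-04, -1.21365074e-04]), 'ft_force': array([ 0.43321454,  0.07827242, -0.12311609]), 'ft_torque': array([ 0.02167369, -0.02732196, -0.01039576]), 'grasp_force': 0.0, 'grip_width': 0.08534799573882854}
```

View pics/top0.png

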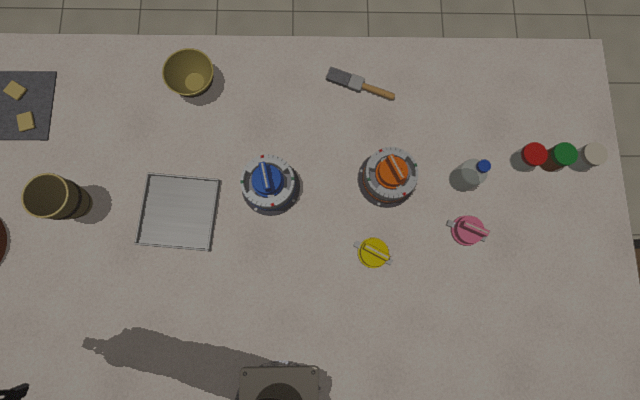

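View pics/side0.png

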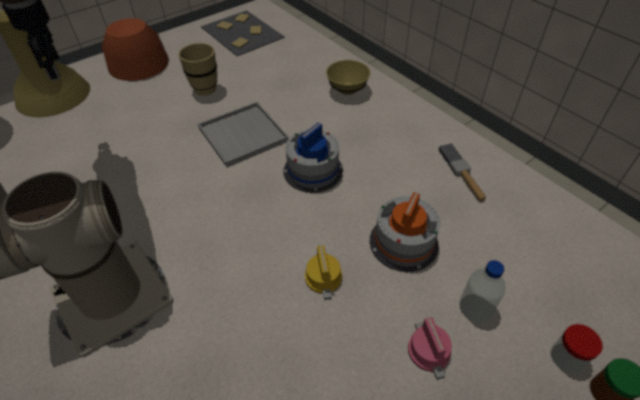

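The top view shows the orange cover at about (393,172), blue at (267,180) and the tray at (178,212). Yellow and pink decoys are at (375,252) and (469,230). In the side view, orange is at (409,215) and the tray at (242,133).

```bash
cat > h.py <<'E'
import numpy as np,cv2
from workcell import status,camera,get_calibration
def cal(n):
    c=get_calibration(n); K=np.array([[c['fx'],0,c['cx']],[0,c['fy'],c['cy']],[0,0,1.]])
    return K,cv2.Rodrigues(c['rvec'])[0],c['tvec'],c['rvec']
def px2w(n,uv,z):
    K,R,t,_=cal(n); d=R.T@np.linalg.solve(K,[uv[0],uv[1],1.]); o=-R.T@t
    return o+d*(z-o[2])/d[2]
def w2px(n,p):
    K,R,t,r=cal(n); return cv2.projectPoints(np.float64(p).reshape(-1,1,3),r,t,K,None)[0].reshape(-1,2)
E
python3 - <<'E'
from h import *
t=cv2.imread('pics/top0.png'); s=cv2.imread('pics/side0.png')
a=cv2.resize(t[138:212,352:428],None,fx=5.2,fy=5.2,interpolation=cv2.INTER_CUBIC)
b=cv2.resize(s[185:270,362:447],None,fx=4.5,fy=4.5,interpolation=cv2.INTER_CUBIC)
h=max(a.shape[0],b.shape[0]); f=lambda i:cv2.copyMakeBorder(i,0,h-i.shape[0],0,0,0)
cv2.imwrite('pics/c1.png',np.hstack([f(a),f(b)])); print(a.shape,b.shape)
for q in [(150,174),(220,180),(211,250),(137,246)]: print(px2w('top',q,.018))
print('tray',px2w('top',(178,212),.01), 'stripe',px2w('top',(397,170),.137))
print(w2px('top',[[.139,.48,.23],[0,0,0]]))
E
```

```text
(385, 395, 3) (382, 382, 3)
[0.58127281 0.3437132  0.018     ]
[0.56443754 0.16038108 0.018     ]
[0.38148729 0.17593612 0.018     ]
[0.39330362 0.36274148 0.018     ]
tray [0.48100874 0.26783018 0.01      ] stripe [ 0.55973466 -0.28347771  0.137     ]
[[  8.15598509 379.29100677]
 [279.12007999 407.88161044]]
```

View pics/c1.png

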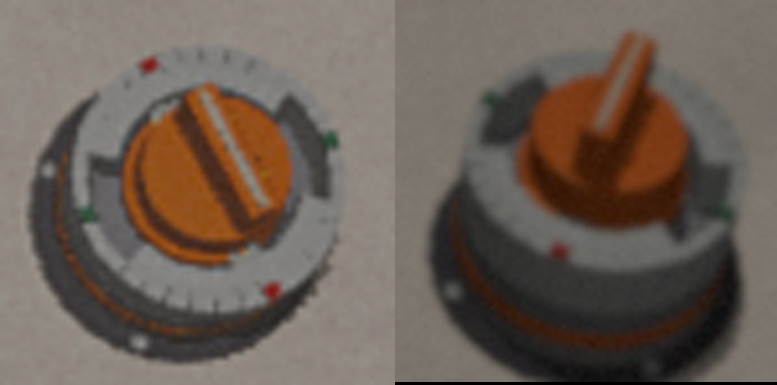

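The crop shows red marks at (149,66) and (273,290), green marks at (332,140) and (88,214), and the white stripe from (203,90) to (265,205), parallel to the red marks.

```bash
python3 - <<'E'
from h import *
T=lambda u,v:(352+(u+.5)/5.2-.5,138+(v+.5)/5.2-.5)
S=lambda u,v:(362+(u-395+.5)/4.5-.5,185+(v+.5)/4.5-.5)
def line(a,b): 
    d=(a-b)[:2]; print((a+b)[:2]/2,np.linalg.norm(d),np.degrees(np.arctan2(d[1],d[0])))
W=lambda f,n,u,v,z:px2w(n,f(u,v),z)
line(W(T,'top',149,66,.085),W(T,'top',273,290,.085))
line(W(T,'top',332,140,.085),W(T,'top',88,214,.085))
line(W(T,'top',203,90,.137),W(T,'top',265,205,.137))
line(W(S,'side',640,38,.137),W(S,'side',598,132,.137))
line(W(S,'side',490,98,.085),W(S,'side',727,212,.085))
print(W(S,'side',560,252,.085),W(T,'top',149,66,.085),W(T,'top',273,290,.085))
# tray from side
s=cv2.imread('pics/side0.png')
for q in [(198,125),(256,104),(288,136),(227,162)]: print(px2w('side',q,.018))
# robot reach
for n in('top','side'):
  i=cv2.imread(f'pics/{n}0.png'); hsv=cv2.cvtColor(i,cv2.COLOR_BGR2HSV)
  m=cv2.inRange(hsv,(105,120,50),(125,255,255)); c,l,st,ce=cv2.connectedComponentsWithStats(m)
  k=[j for j in range(1,c) if st[j,4]>100]; print([(ce[j],px2w(n,ce[j],.12)) for j in k])
E
```

```text
[ 0.56897004 -0.28287718] 0.12408770591959054 26.482033784440134
[ 0.56903223 -0.28300789] 0.12505912200301564 -73.12464200025967
[ 0.56970765 -0.28289141] 0.059962764344522794 25.67817847710307
[ 0.56771708 -0.28421496] 0.06171487458045234 26.835107777601667
[ 0.56940526 -0.28333567] 0.12424544354927745 107.66783987912224
[ 0.51240293 -0.31108651  0.085     ] [ 0.6245039  -0.25521077  0.085     ] [ 0.51343619 -0.3105436   0.085     ]
[0.39538215 0.35934781 0.018     ]
[0.57523558 0.33857698 0.018     ]
[0.56593885 0.16177744 0.018     ]
[0.38310066 0.177125   0.018     ]
[(array([483.8034188 , 165.54700855]), array([ 0.57468097, -0.50030054,  0.12      ])), (array([265.48526863, 179.10051993]), array([0.54273631, 0.02742739, 0.12      ]))]
[(array([304.20634921, 139.75396825]), array([0.52487925, 0.02490953, 0.12      ])), (array([318.05813953, 145.24418605]), array([ 0.53865766, -0.01110695,  0.12      ])), (array([494.67777778, 267.68888889]), array([ 0.58683794, -0.4823006 ,  0.12      ]))]
```

Both cameras agree: canister at (0.569, -0.283), bar axis about 26.3°, tray at (0.480, 0.261). The tool's closing line is at yaw 73.9° now and needs to be at -63.7°.

```bash
python3 -m creep '[[2.4,-4.2,0,0,0,-7.6],[2.4,-4.2,0,0,0,-7.6],[2.4,-4.2,0,0,0,-7.6],[2.4,-4.2,0,0,0,-7.6],[2.4,-4.2,0,0,0,-7.6],[2.4,-4.2,0,0,0,-7.6],[2.4,-4.2,0,0,0,-7.6],[2.4,-4.2,0,0,0,-7.6]]' 1; python3 -m creep '[[2.4,-4.2,0,0,0,-7.6],[2.4,-4.2,0,0,0,-7.6],[2.4,-4.2,0,0,0,-7.6],[2.4,-4.2,0,0,0,-7.6],[2.4,-4.2,0,0,0,-7.6],[2.4,-4.2,0,0,0,-7.6],[2.4,-4.2,0,0,0,-7.6],[0,0,0,0,0,0]]'
cat >> h.py <<'E'
from scipy.spatial.transform import Rotation
def st():
    o=status.get_obs(); M=Rotation.from_quat(o['tool_rot']).as_matrix(); y=M[:,1]
    print('t',o['clock'],'p',o['eef_pos'].round(4),'yaw_y',np.degrees(np.arctan2(y[1],y[0])).round(2),'z',M[:,2].round(4),'F',o['ft_force'].round(1),'T',o['ft_torque'].round(2),'w',round(o['grip_width'],4),'gf',round(o['grasp_force'],1),'j6',o['joint_pos'][5].round(2))
E
python3 -c "from h import *;st()"
```

```text
clock: 0.9
eef_pos: [0.3309, 0.1426, 0.2312]
tool_rot: [0.624, 0.782, 0.0, 0.0]
ft_force: [0.3, 1.4, -0.1]
grip_width: 0.085
grasp_force: 0.0
clock: 1.7
eef_pos: [0.5004, -0.1543, 0.2296]
tool_rot: [0.908, 0.418, -0.0, 0.0]
ft_force: [-0.4, 0.1, 0.2]
grip_width: 0.0851
grasp_force: 0.0
t 1.7 p [ 0.5004 -0.1543  0.2296] yaw_y -40.52 z [-5.0e-04 -1.2e-03 -1.0e+00] F [-0.4  0.1  0.2] T [0.07 0.02 0.01] w 0.0851 gf 0.0 j6 1.98
```

```bash
python3 -m creep '[[2.29,-4.29,0,0,0,-7.7],[2.29,-4.29,0,0,0,-7.7],[2.28,-4.29,0,0,0,-7.7],[0,0,-3,0,0,0],[0,0,-3,0,0,0],[0,0,-2,0,0,0],[0,0,0,0,0,0],[0,0,0,0,0,0]]' 0 >/dev/null; python3 -c "
from h import *;st()
a=camera('top')[120:230,340:450,::-1];b=camera('side')[140:270,350:480,::-1]
cv2.imwrite('pics/c2.png',np.hstack([cv2.resize(i,(400,400),interpolation=2) for i in(a,b)]))"
```

```text
t 2.5 p [ 0.5669 -0.2777  0.1512] yaw_y -63.14 z [-1.2e-03  7.0e-04 -1.0e+00] F [-0.1 -0.4  0.1] T [-0.01 -0.05  0.02] w 0.0429 gf 0.0 j6 2.22
```

View pics/c2.png

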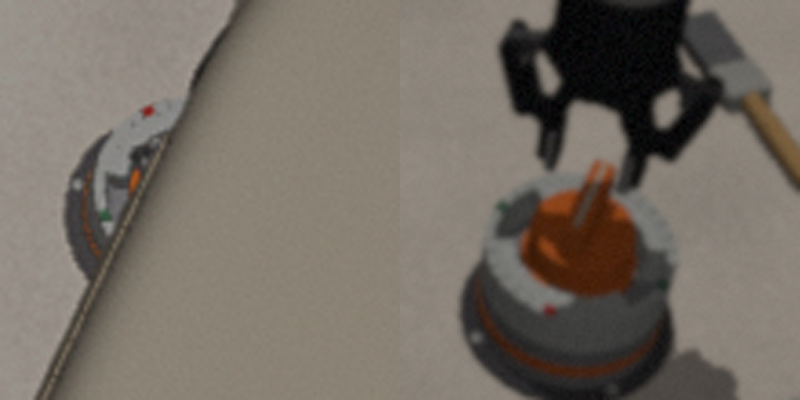

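The side crop shows the open fingers straddling the orange bar. I'll correct (+2, -5 mm), then descend and close.

```bash
python3 -m creep '[[0.2,-0.53,0,0,0,-0.6],[0,0,-1,0,0,0],[0,0,-1.5,0,0,0],[0,0,-1.7,0,0,0],[0,0,0,0,0,0],[0,0,0,0,0,0]]' 0 >/dev/null; python3 -c "from h import *;st()"
```

```text
t 3.2 p [ 0.5689 -0.2835  0.1091] yaw_y -63.79 z [-8.e-04  4.e-04 -1.e+00] F [-0.  -1.2  1.4] T [ 0.02  0.01 -0.01] w 0.043 gf 0.0 j6 2.22
```

```bash
python3 -m creep '[[0,0,0,0,0,0],[0,0,0,0,0,0],[0,0,0,0,0,0],[0,0,0,0,0,0],[0,0,0,0,0,0],[0,0,0,0,0,0]]' -1 >/dev/null; python3 -c "from h import *;st()"
```

```text
t 3.8 p [ 0.5697 -0.2836  0.11  ] yaw_y -63.78 z [ 1.6e-03 -4.0e-04 -1.0e+00] F [0.3 1.1 3.7] T [ 0.29 -0.12  0.02] w 0.0147 gf 59.7 j6 2.22
```

```bash
python3 -m creep '[[0,0,-0.4,0,0,0],[0,0,-0.4,0,0,0],[0,0,-0.3,0,0,0],[0,0,0,0,0,0],[0,0,0,0,0,0],[0,0,0,0,0,0]]' >/dev/null; python3 -c "
from h import *;st()
cv2.imwrite('pics/c3.png',cv2.resize(camera('side')[160:270,350:460,::-1],(500,500),interpolation=2))"
```

```text
t 4.4 p [ 0.5698 -0.2836  0.0997] yaw_y -63.78 z [ 1.9e-03 -5.0e-04 -1.0e+00] F [-2.   2.1  8.7] T [ 0.44  0.21 -0.02] w 0.0153 gf 60.4 j6 2.22
```

View pics/c3.png

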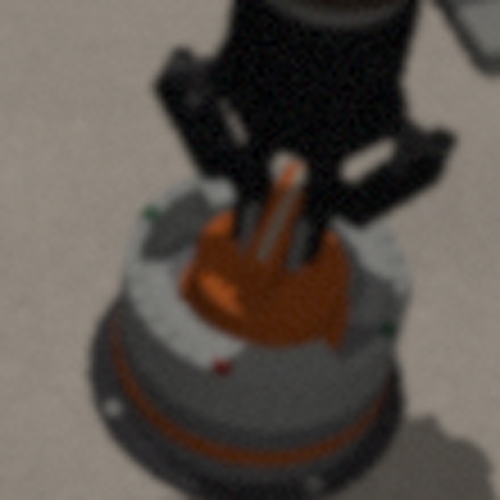

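The side crop shows the hub sunk into the collar. The 8.7 N reading fits a press of 10–11 mm, so I'll turn it.

```bash
python3 -m creep '[[0,0,0,0,0,6],[0,0,0,0,0,6],[0,0,0,0,0,6],[0,0,0,0,0,6],[0,0,0,0,0,6],[0,0,0,0,0,0]]' >/dev/null; python3 -c "from h import *;st()"; python3 -m creep '[[0,0,0,0,0,7],[0,0,0,0,0,7],[0,0,0,0,0,7],[0,0,0,0,0,7],[0,0,0,0,0,7],[0,0,0,0,0,7],[0,0,0,0,0,7],[0,0,0,0,0,0]]' >/dev/null; python3 -c "
from h import *;st()
cv2.imwrite('pics/c4.png',cv2.resize(camera('side')[160:270,350:460,::-1],(500,500),interpolation=2))"
```

```text
t 5.05 p [ 0.5706 -0.2845  0.1001] yaw_y -33.69 z [ 0.0037 -0.0022 -1.    ] F [0.4 0.7 7.8] T [ 0.15 -0.02  0.12] w 0.0151 gf 60.5 j6 1.7
t 5.85 p [ 0.5707 -0.2844  0.1002] yaw_y 15.33 z [ 0.0039 -0.0021 -1.    ] F [0.7 0.1 8. ] T [ 0.22 -0.02  0.12] w 0.015 gf 60.5 j6 0.84
```

View pics/c4.png

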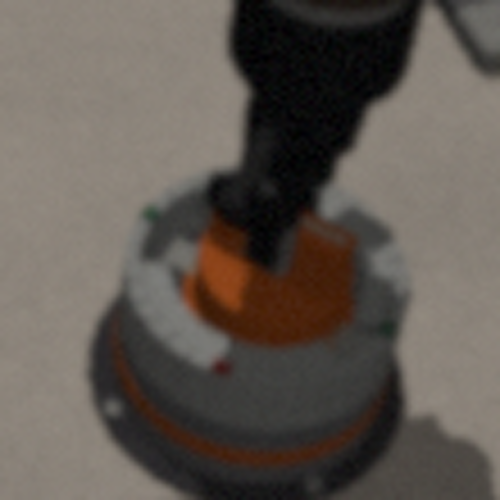

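The cover has turned about 79°, and its lug now sits in the slot near the green mark at (150,213). Lifting.

```bash
python3 -m creep '[[0,0,0.7,0,0,2],[0,0,1,0,0,0],[0,0,1,0,0,0],[0,0,1,0,0,0],[0,0,1,0,0,0],[0,0,0,0,0,0]]' >/dev/null; python3 -c "from h import *;st()"; python3 -m creep '[[0,0,3,0,0,0],[0,0,4,0,0,0],[0,0,4,0,0,0],[0,0,3,0,0,0],[0,0,0,0,0,0]]' >/dev/null; python3 -c "
from h import *;st()
cv2.imwrite('pics/c5.png',camera('side')[:,:,::-1])"
```

```text
t 6.5 p [ 0.5697 -0.284   0.1467] yaw_y 17.2 z [ 0.0017 -0.001  -1.    ] F [ 0.3 -0.3 -2. ] T [ 0.07 -0.04  0.02] w 0.0154 gf 59.0 j6 0.81
t 7.0 p [ 0.571  -0.2845  0.2907] yaw_y 17.21 z [ 0.0085 -0.0044 -1.    ] F [ 0.4 -0.1 -1.3] T [-0.05 -0.01 -0.01] w 0.015 gf 59.2 j6 0.81
```

View pics/c5.png

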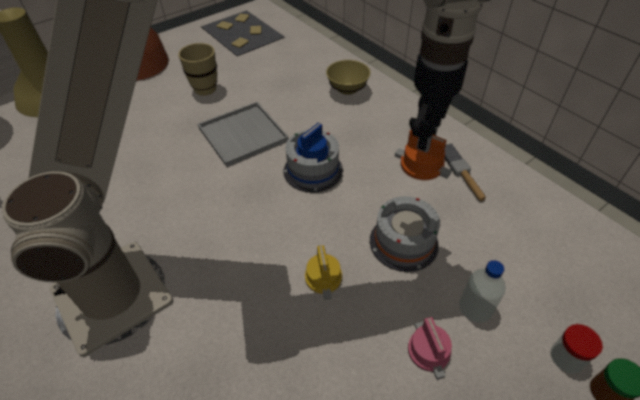

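The side view shows the cover held upright at (423,155), clear of its canister. The blue cover is untouched. Carrying it to the tray.

```bash
python3 -m creep '[[-0.3,2,0,0,0,0],[-0.6,3.5,0,0,0,0],[-0.7,4.2,0,0,0,0],[-0.7,4.2,0,0,0,0],[-0.7,4.2,0,0,0,0],[-0.7,4.2,0,0,0,0],[-0.7,4.2,0,0,0,0],[-0.7,4.2,0,0,0,0]]' >/dev/null;  python3 -m creep '[[-0.7,4.2,0,0,0,0],[-0.7,4.2,0,0,0,0],[-0.7,4.2,0,0,0,0],[-0.7,4.2,0,0,0,0],[-0.6,3.6,0,0,0,0],[-0.4,2.5,0,0,0,0],[0,0,0,0,0,0],[0,0,0,0,0,0]]' >/dev/null; python3 -c "from h import *;st()"
```

```text
t 8.65 p [0.479  0.2523 0.283 ] yaw_y 17.29 z [-0.0037 -0.0026 -1.    ] F [ 0.4 -0.  -0.8] T [-0.01  0.04 -0.02] w 0.015 gf 59.1 j6 1.75
```

```bash
python3 -m creep '[[0,0.9,-2,0,0,0],[0,0,-4,0,0,0],[0,0,-4,0,0,0],[0,0,-4,0,0,0],[0,0,-4,0,0,0],[0,0,-2,0,0,0],[0,0,-1.5,0,0,0],[0,0,0,0,0,0]]' >/dev/null; python3 -c "from h import *;st()
cv2.imwrite('pics/c6.png',cv2.resize(camera('side')[60:190,160:330,::-1],(680,520),interpolation=2))"
```

```text
t 9.45 p [0.4778 0.2584 0.067 ] yaw_y 17.08 z [-0.0065 -0.0039 -1.    ] F [-0.8 -0.4 -1.2] T [-0.02  0.06  0.  ] w 0.0149 gf 59.0 j6 1.77
```

View pics/c6.png

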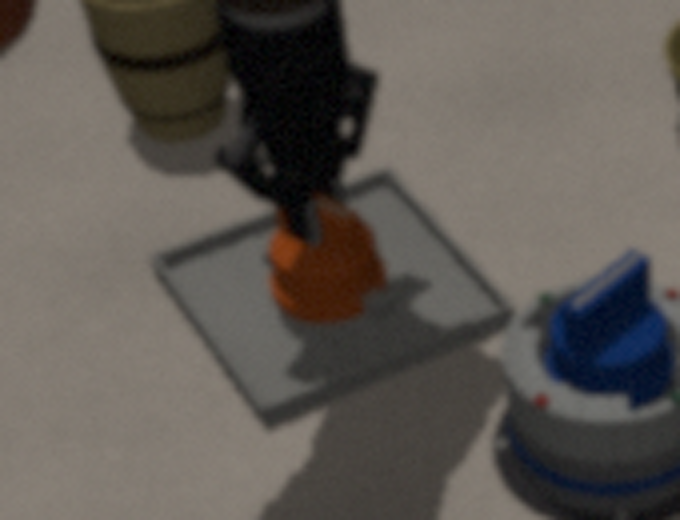

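The crop shows the cover upright over the middle of the tray at about (328,270), roughly 17 mm above the floor. Lowering gently.

```bash
python3 -m creep '[[0,0,-0.5,0,0,0],[0,0,-0.5,0,0,0],[0,0,-0.3,0,0,0],[0,0,-0.2,0,0,0],[0,0,0,0,0,0],[0,0,0,0,0,0]]' >/dev/null; python3 -c "from h import *;st()"; python3 -m creep '[[0,0,-0.1,0,0,0],[0,0,-0.1,0,0,0],[0,0,0,0,0,0],[0,0,0,0,0,0]]' >/dev/null; python3 -c "from h import *;st()"
```

```text
t 10.1 p [0.4802 0.2616 0.0555] yaw_y 17.22 z [ 3.e-04  2.e-04 -1.e+00] F [ 0.1 -0.2 -1.9] T [ 0.02 -0.07 -0.03] w 0.0149 gf 59.0 j6 1.77
t 10.5 p [0.4801 0.2614 0.0533] yaw_y 17.21 z [-0.e+00 -1.e-04 -1.e+00] F [-0.  -0.2 -1.5] T [-0.01 -0.06 -0.05] w 0.0151 gf 59.0 j6 1.77
```

```bash
python3 -m creep '[[0,0,-0.1,0,0,0],[0,0,-0.1,0,0,0],[0,0,-0.1,0,0,0],[0,0,0,0,0,0],[0,0,0,0,0,0]]' >/dev/null; python3 -c "from h import *;st()"; python3 -m creep '[[0,0,-0.1,0,0,0],[0,0,0,0,0,0],[0,0,0,0,0,0]]' >/dev/null; python3 -c "from h import *;st()"
```

```text
t 11.0 p [0.4801 0.2614 0.0507] yaw_y 17.21 z [ 2.e-04  0.e+00 -1.e+00] F [-1.9 -0.8  4.3] T [-0.22  0.34 -0.01] w 0.0151 gf 59.7 j6 1.77
t 11.3 p [0.4801 0.2614 0.0507] yaw_y 17.21 z [ 6.e-04  3.e-04 -1.e+00] F [-3.9 -2.1 10. ] T [-0.45  0.79  0.01] w 0.0151 gf 60.7 j6 1.77
```

It's seated: 10 N upward and the height has stopped changing. Releasing.

```bash
python3 -m creep '[[0,0,0.1,0,0,0],[0,0,0,0,0,0],[0,0,0,0,0,0],[0,0,0,0,0,0],[0,0,0,0,0,0],[0,0,0,0,0,0]]' 0 >/dev/null; python3 -c "from h import *;st()"; python3 -m creep '[[0,0,1,0,0,0],[0,0,2,0,0,0],[0,0,3,0,0,0],[0,0,4,0,0,0],[0,0,4,0,0,0],[-4,0,3,0,0,0],[-4,0,0,0,0,0],[-4,0,0,0,0,0]]' >/dev/null;python3 -m creep '[[-3,0,0,0,0,0],[0,0,0,0,0,0],[0,0,0,0,0,0],[0,0,0,0,0,0]]' >/dev/null; python3 -c "from h import *;st()
cv2.imwrite('pics/c7.png',cv2.resize(camera('side')[60:190,160:360,::-1],(800,520),interpolation=2))"
```

```text
t 11.9 p [0.4801 0.2614 0.0501] yaw_y 17.21 z [-2.e-04 -1.e-04 -1.e+00] F [-0.4 -0.1  0.8] T [-0.02 -0.01 -0.03] w 0.0425 gf 0.0 j6 1.77
t 13.1 p [0.3312 0.2618 0.2209] yaw_y 17.19 z [ 1.5e-03  9.0e-04 -1.0e+00] F [-0.1  0.  -0.5] T [-0.02  0.03 -0.02] w 0.0429 gf 0.0 j6 1.94
```

View pics/c7.png

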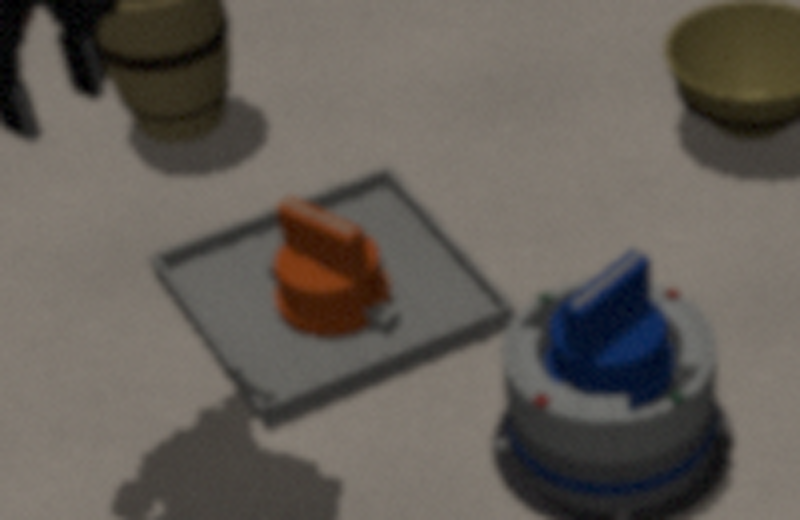

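The cover lies flat, handle up, near the tray's centre at (330,275). The gripper is clear and the blue cover is unmoved.

```bash
python3 -c "from workcell import ticket;print(ticket.job_done())"
```

```text
the job is handed in; nothing more can be done
None
```

The orange cover was pressed, turned about 81° and lifted off; it now lies flat, handle up, near the tray's centre, the blue cover looks unmoved, and the job was handed in at about 13 s (no verdict was returned).

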